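# Fish the dropped padlock out of the counter gap

## Task

A padlock has dropped into the narrow gap between the low drawer unit and the counter ledge. Pick up the bent rod by its handle, reach down behind the padlock with it and draw the padlock out through the open end of the gap, so that it is left lying on the desk just outside, a few centimetres clear of the gap; do not touch the padlock with the gripper. Then lay the rod back across the top of the carton, bent end hanging down over the side as it was, and let go.

Things in the scene. Friction and masses are not known exactly. Their poses are not given: they have to be found in the camera images.
- bent_rod: L-shaped rod, 100 g: black handle (20 x, 100 y, 24 z mm) and 8 mm steel rod running from mid handle along -y, bent straight down at y = -140 mm; toe tip at z = -70 mm. Origin: centre of the handle's underside, z up. Lies on the carton, handle on top, toe hanging outside its -y side. A straight rod with the same handle lies parallel 84 mm away, not needed.
- padlock: Brass padlock lying flat on the desk in the gap, 0.15 to 0.28 kg: body 38 (x) by 34 (y) by 20 mm (z), steel shackle (6 mm bar, 20 mm clear inside) on its +y side reaching y = +44 mm. Origin: centre of the body's underside. The shackle points at the gap's open end within 10 degrees. Other padlocks, out on the desk and drawer unit, are not needed.
- gap: Fixed straight gap between a grey drawer unit (-x side, 120 mm deep) and a white ledge with grey top (+x side, 90 mm deep): 54 mm wide, 200 mm long (y -200 to 0), open above, walls and closed end (y = -200) 60 mm high, floor is the desk. Origin: on the desk, middle of the open end; +y points out onto desk that is free for 150 mm.
- carton: Fixed cardboard carton 190 (x) by 150 (y) by 85 mm high, flat top. Origin: centre of its underside. Two rods lie across it along its y, handles centred near x = +42 and -42 mm (which is which varies), both overhanging its -y side.

How it is judged (in metres and radians):
On the way, in this order (a step that is already met when the one before it is completed fails the run):
1. bent rod lifted off the carton, padlock still in the gap (z of bent_rod in the frame of carton above 0.11 m and y of padlock in the frame of gap below -0.02 m), for 0.1 s.
2. padlock drawn out onto the desk, body's centre 35 mm or more past the open end (y of padlock in the frame of gap above 0.035 m and height (world z) of padlock below 0.02 m), for 0.2 s.
At the end, for the whole second after the job is handed in: The padlock lies at rest on the desk, its body's centre 35 to 250 mm beyond the gap's open end and within 150 mm of its centre line; the bent rod lies released and at rest on the carton, handle's centre over the top, level within 10 degrees, toe hanging down (all of step 2 and y of padlock in the frame of gap below 0.25 m and x of padlock in the frame of gap between -0.15 and 0.15 m and linear speed of each of padlock, bent_rod below 0.02 m/s and z of bent_rod in the frame of carton between 0.08 and 0.095 m and x of bent_rod in the frame of carton between -0.1 and 0.1 m and y of bent_rod in the frame of carton between -0.085 and 0.085 m and angle between bent_rod's own z axis and vertical below 0.18 rad); the robot touches nothing.
It fails at once if the gripper or arm touches the padlock (contact force between any of the fingers, the arm and padlock above 0.5 N).
It also fails if it takes over 53 s, if anything falls off the work surface, if the arm or the gripper's body presses on something with over 40 N, if the wrist force passes 120 N, or if a joint passes its speed limit or range.

## Robot

A 7-joint arm with a two-finger parallel gripper is mounted at the origin on the work surface. World frame = base frame: x ahead of the robot, y to its left, z up, the work surface at z = 0. Lengths are in m, angles in degrees, forces in N, time in s.
With the tool pointing down it reaches from about 0.4 to 0.875 m from the base axis. Payload 19.3 kg.
Tool frame: the origin (TCP) lies at the very end of the fingers, on their centre line; the grasp point (between the pads) lies bot.tcp_to_grasp behind it (bot.tcp_to_grasp is the distance from the TCP to the grasp point, in m); z points along the fingers, y is the line along which they close (so a half turn about z gives the same grasp; the last joint's range is limited). The gripper opens to 85 mm and grips with 20 to 120 N. Pads are 22 mm wide; open, the fingers measure 114 mm over their backs; the gripper's body (76 mm by 85 mm) begins 54 mm behind the grasp point. The pads swing forward as they close: fully open they stand 13 mm farther back than shut.
Start: joints at [65.306, 29.874, -2.08, 91.645, 1.215, 58.505, -6.463], TCP at [0.221, -0.585, 0.231] pointing down, gripper open.
Joint ranges: [-166.77, 166.77], [-17.47, 122.26], [-85.68, 81.53], [9.62, 139.38], [-72.42, 252.41], [9.2, 110.78], [-144.41, 144.41]. Speed limits (degrees/s): [108.29, 108.29, 136.94, 136.94, 172.46, 172.46, 172.46].

## Interface

Orientations are given as [roll, pitch, yaw] about the fixed x, y, z axes, in that order (R = Rz(yaw) Ry(pitch) Rx(roll)).
In Python, from bench import bot, get_image, camera_info gives the robot as it stands (bot), with the cameras as plain functions.
- The arm moves only by the shell command python3 jog.py 'ROWS' [FORCE]. ROWS is a JSON list of rows, 1 to 10 of them, each written [[dx, dy, dz], turn, opening]: dx, dy, dz in a scale on which 1.0 is 0.2 m, then a turn about the tool's z in normalised numbers (1 is 45 degrees), then the finger opening in m; each row shifts and turns the commanded pose from where the row before left it, along the tool's axes as they then stand; what a row does not reach is not made up. A row lasts 1/12 s, in which the tool goes at most 0.0417 m and 7.16 degrees, less where a joint would pass 70% of its speed; a pose out of reach is approached as far as the arm can. The fingers move at their own pace and stop on an object; FORCE is the grip in N (left out, the last holds). Time passes only in rows, so rows that do not move let the fingers close. It prints the time, the measured TCP pose, the force, the opening and the grip force at its end. A shift or turn number past 1, either way, is cut back to 1. Input that does not fit is refused with a message, and nothing moves.
- bot.get_obs(): the state, without advancing time (a new reading comes with each control period).
- get_image(name): name is "side" or "top"; returns the picture (400x640x3 uint8, blue, green, red); there is no depth.
- camera_info(name): a dict with "mtx" (3x3 intrinsics, pixels), "extrinsics" (4x4, takes a point from world to camera coordinates). Camera axes: x right, y up, looking along -z (the intrinsics and any distortion apply to the point x, -y, -z); pixel columns grow to the right and rows downward; lengths in m; the calibration is good to about 2 mm. A picture is of the moment at which its call begins. camera_info takes no time and is no camera call.
- bot.hand_in(): hands the job in; it is judged then, once.
The state is a dict: "time": time; "qpos": joint angles; "joint_velocities": joint speeds; "joint_efforts": joint torques, N m; "ee_pos": TCP position; "orientation": TCP orientation; "ft_force": force on the tool from outside, world axes, zero at the start; "wrist_torque": the same for the moment, N m; "gripper_width": finger opening in m; "grasp_force": force on a finger pad.
Only numpy, scipy, OpenCV 4.12 (cv2) and the standard library are available. Lean on these libraries where they do the work, as an engineer would, in place of code of your own. Each camera call takes 0.05 s, during which the arm holds its last target. There are 200 camera calls.

## Working session

There is one attempt and no reset: what is moved stays moved. The work goes in short steps, Python scripts to look and compute and a shell command to move; the robot and the scene stay as the last step left them, time stands still between calls to the robot, and variables do not carry over. Pictures are saved under pics/ and viewed, at most 10 in all, crops included, and the job is handed in when it is done.

```bash
ls; mkdir -p pics; python3 - <<'E'
from bench import bot, get_image, camera_info
import cv2,numpy as np
np.set_printoptions(precision=4,suppress=True)
for n in("top","side"):
    cv2.imwrite(f"pics/{n}0.png",get_image(n)); c=camera_info(n); print(c)
o=bot.get_obs(); print({k:o[k] for k in("time","ee_pos","orientation","gripper_width")},bot.tcp_to_grasp)
E
```

```text
bench.py
jog.py
pics
{'mtx': array([[442.4301,   0.    , 315.7196],
       [  0.    , 442.4301, 198.9081],
       [  0.    ,   0.    ,   1.    ]]), 'extrinsics': array([[ 0.0132, -0.9997,  0.0202,  0.0497],
       [ 0.9982,  0.0144,  0.0581, -0.5334],
       [-0.0584,  0.0194,  0.9981, -0.9336],
       [ 0.    ,  0.    ,  0.    ,  1.    ]])}
{'mtx': array([[376.8696,   0.    , 324.7912],
       [  0.    , 376.8696, 200.5883],
       [  0.    ,   0.    ,   1.    ]]), 'extrinsics': array([[-0.9932, -0.116 , -0.007 ,  0.5447],
       [ 0.0585, -0.5517,  0.832 , -0.0569],
       [-0.1004,  0.8259,  0.5547, -0.873 ],
       [ 0.    ,  0.    ,  0.    ,  1.    ]])}
{'time': 0.1, 'ee_pos': array([ 0.2205, -0.5845,  0.2308]), 'orientation': array([-179.9414,    0.0043,   20.6734]), 'gripper_width': 0.08522549093727351} 0.0187
```

View pics/top0.png

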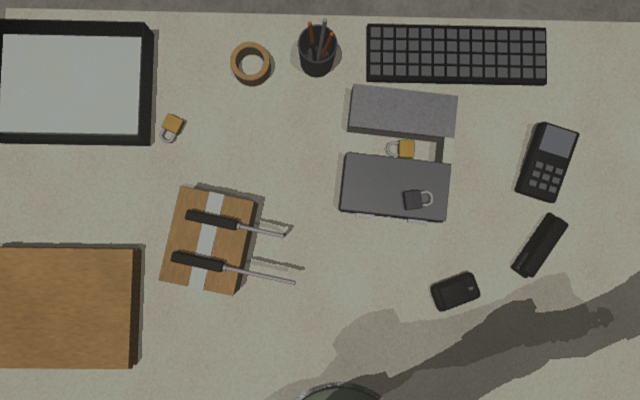

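View pics/side0.png

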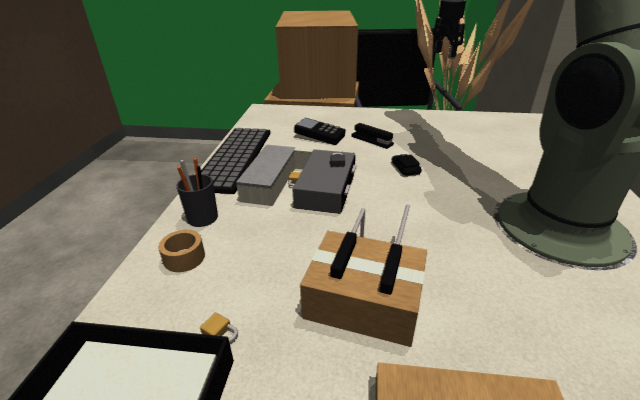

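Top view: the upper rod, with its handle near (212,219) and toe near (287,233), is the bent one. The gap opens towards image left (world +y), and the padlock is at about (402,149). I'll zoom in for accurate pixels.

```bash
python3 - <<'E'
import cv2
a=cv2.imread("pics/top0.png")
x=cv2.resize(a[180:300,155:315],None,fx=5,fy=5,interpolation=cv2.INTER_CUBIC)
cv2.imwrite("pics/c1.png",x)
x=cv2.resize(a[80:225,330:470],None,fx=4,fy=4,interpolation=cv2.INTER_CUBIC)
cv2.imwrite("pics/c2.png",x)
E
```

```text
(no output)
```

View pics/c1.png

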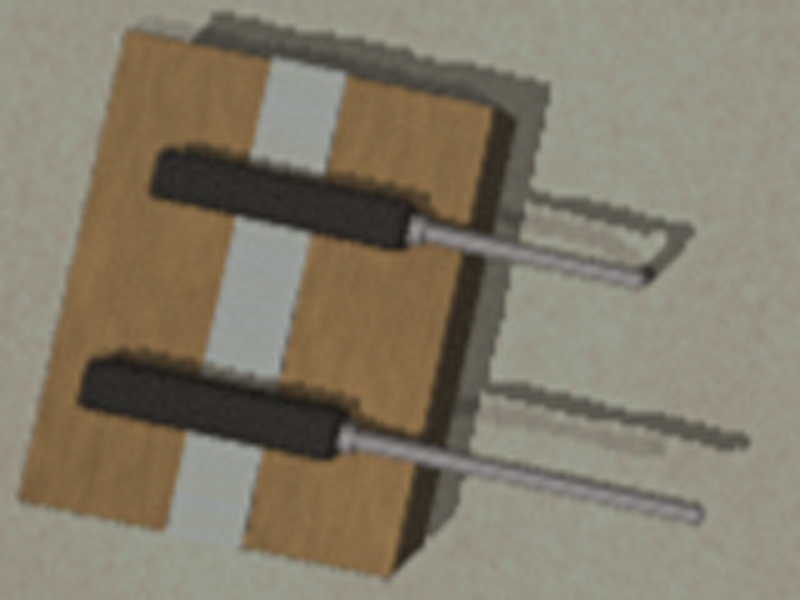

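View pics/c2.png

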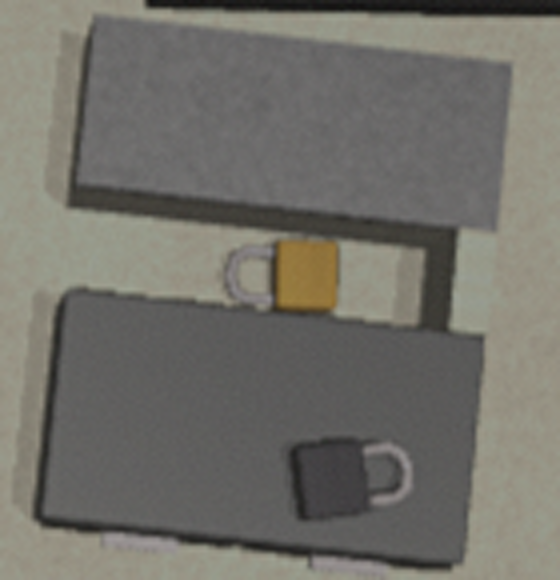

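```bash
cat > h.py <<'E'
from bench import bot, get_image, camera_info
import numpy as np, cv2
np.set_printoptions(precision=4,suppress=True)
def ray(n,uv,z):
    c=camera_info(n);E=c["extrinsics"];R,t=E[:3,:3],E[:3,3]
    uv=np.atleast_2d(np.array(uv,float));d=np.c_[uv,np.ones(len(uv))]@np.linalg.inv(c["mtx"]).T
    d=(d*[1,-1,-1])@R;o=-R.T@t
    return o+d*((z-o[2])/d[:,2])[:,None]
def proj(n,P):
    c=camera_info(n);E=c["extrinsics"];p=np.atleast_2d(P)@E[:3,:3].T+E[:3,3]
    p=(p*[1,-1,-1])@c["mtx"].T;return p[:,:2]/p[:,2:]
E
python3 - <<'E'
from h import *
c1=lambda p:np.array(p)/5.+[154.6,179.6]
c2=lambda p:np.array(p)/4.+[329.6,79.6]
R=lambda p,z,c:ray("top",c(p),z)
def L(n,a):print(n,a[:,:2].tolist() if 0 else a[:,:2].round(4).tolist())
h=R([(157,173),(408,225)],.109,c1);L("handle",h)
k=R([(648,275)],.101,c1);L("elbow",k)
d=k[0]-h.mean(0);print("len",np.hypot(*d[:2]),"yaw of -y axis",np.degrees(np.arctan2(d[1],d[0]))+90, "from handle",np.degrees(np.arctan2(*(h[1]-h[0])[1::-1]))+90)
k=R([(128,32),(497,106),(388,575),(20,500)],.085,c1);L("carton",k);print(np.linalg.norm(np.roll(k,-1,0)-k,axis=1),k.mean(0))
a=R([(97,15),(512,63),(497,230),(77,185)],.06,c2);L("ledge",a);print(np.linalg.norm(np.roll(a,-1,0)-a,axis=1))
b=R([(70,290),(484,335),(462,565),(40,522)],.06,c2);L("drawer",b);print(np.linalg.norm(np.roll(b,-1,0)-b,axis=1))
for e in((a[3],a[2]),(b[0],b[1])):
    v=e[1]-e[0];print("edge yaw",np.degrees(np.arctan2(v[1],v[0]))+90)
u=np.array([(a[2]-a[3])+(b[1]-b[0])])[0];u/=np.linalg.norm(u);yaw=np.arctan2(u[1],u[0])+np.pi/2
o=(a[3]+b[0])/2;print("gap o",o,"yaw",np.degrees(yaw),"width",abs(np.cross(u[:2],(a[3]-b[0])[:2])))
p=R([(275,240),(338,240),(338,311),(275,308)],.02,c2);s=R([(224,275)],.006,c2)
Rg=np.array([[np.cos(yaw),np.sin(yaw)],[-np.sin(yaw),np.cos(yaw)]])
print("padlock gap frame",(p[:,:2]-o[:2])@Rg.T,(p.mean(0)-o)[:2]@Rg.T,"tip",(s[:,:2]-o[:2])@Rg.T)
E
```

```text
handle [[0.4943, 0.307], [0.4756, 0.2107]]
elbow [[0.4575, 0.1189]]
len 0.142682696455525 yaw of -y axis -11.086802296405509 from handle -10.94157016151847
carton [[0.5503, 0.3266], [0.5231, 0.1805], [0.339, 0.2191], [0.3665, 0.3629]]
[0.1486 0.1881 0.1464 0.1873] [0.4447 0.2723 0.085 ]
ledge [[0.7716, -0.0181], [0.7505, -0.235], [0.6624, -0.2266], [0.6821, -0.0085]]
[0.2179 0.0884 0.219  0.09  ]
drawer [[0.6275, -0.0054], [0.6076, -0.2196], [0.4888, -0.2077], [0.5079, 0.0089]]
[0.2151 0.1193 0.2174 0.1204]
edge yaw -5.161175591365222
edge yaw -5.298061685075041
gap o [ 0.6548 -0.007   0.06  ] yaw -5.2290077030285325 width 0.05475496894037952
padlock gap frame [[ 0.0186 -0.1113]
 [ 0.0222 -0.1452]
 [-0.0162 -0.1488]
 [-0.0182 -0.1148]] [ 0.0016 -0.13  ] tip [[-0.0007 -0.0879]]<stdin>:15: DeprecationWarning: Arrays of 2-dimensional vectors are deprecated. Use arrays of 3-dimensional vectors instead. (deprecated in NumPy 2.0)
```

The measured sizes check out: rod 0.143 m, carton about 150 x 188 mm, gap 54.8 mm wide. Next I rotate the gripper to the rod's axis (yaw 79°) and travel over, swinging outward.

Units first: shifts go in shares of 0.2 m and turns go in shares of 45 degrees. So -7 degrees is -0.1556.

```bash
cat >> h.py <<'E'
from scipy.spatial.transform import Rotation as Ro
def go(P,yaw=None):
    o=bot.get_obs();R=Ro.from_euler("xyz",o["orientation"],degrees=True).as_matrix()
    print("t",round(o["time"],2),"ee",o["ee_pos"],o["orientation"],"delta tool",R.T@(np.array(P)-o["ee_pos"]),"turn",None if yaw is None else o["orientation"][2]-yaw,"F",o["ft_force"],"w",o["gripper_width"])
GO=np.array([.6548,-.007]);gy=np.radians(-5.23)
def gap(x,y):return GO+[x*np.cos(gy)-y*np.sin(gy),x*np.sin(gy)+y*np.cos(gy)]
E
python3 jog.py '[[[0,0,0],-0.1556,0.085],[[0,0,0],-0.1556,0.085],[[0,0,0],-0.1556,0.085],[[0,0,0],-0.1556,0.085],[[0,0,0],-0.1556,0.085],[[0,0,0],-0.1556,0.085],[[0,0,0],-0.1556,0.085],[[0,0,0],-0.1556,0.085],[[0,0,0],-0.0511,0.085]]' 80
python3 jog.py '[[[0,0.2,0],0,0.085],[[0,0.2,0],0,0.085],[[0,0.2,0],0,0.085],[[0,0.2,0],0,0.085],[[0,0.2,0],0,0.085]]'
python3 jog.py '[[[0.2,0,0],0,0.085],[[0.2,0,0],0,0.085],[[0.2,0,0],0,0.085],[[0.2,0,0],0,0.085],[[0.2,0,0],0,0.085],[[0.2,0,0],0,0.085],[[0.2,0,0],0,0.085],[[0.2,0,0],0,0.085],[[0.2,0,0],0,0.085],[[0.2,0,0],0,0.085]]'
python3 jog.py '[[[0.2,0,0],0,0.085],[[0.2,0,0],0,0.085],[[0.2,0,0],0,0.085],[[0.2,0,0],0,0.085],[[0.2,0,0],0,0.085],[[0.2,0,0],0,0.085],[[0.2,0,0],0,0.085],[[0.2,0,0],0,0.085],[[0,0,0],0,0.085],[[0,0,0],0,0.085]]'
python3 -c "
from h import *
go([.485,.2588,.089],78.95)"
```

```text
time: 0.85
ee_pos: [0.2204, -0.5846, 0.2309]
orientation: [-180.0, -0.0, 79.4]
ft_force: [-0.4, 0.6, 0.4]
gripper_width: 0.0849
grasp_force: 0.0
time: 1.27
ee_pos: [0.4185, -0.623, 0.2309]
orientation: [-180.0, -0.0, 79.0]
ft_force: [-0.3, 0.2, 1.0]
gripper_width: 0.0852
grasp_force: 0.0
time: 2.1
ee_pos: [0.4932, -0.2286, 0.2312]
orientation: [-180.0, 0.0, 79.0]
ft_force: [1.0, -1.0, -0.1]
gripper_width: 0.085
grasp_force: 0.0
time: 2.93
ee_pos: [0.5544, 0.0863, 0.2309]
orientation: [-180.0, -0.0, 79.2]
ft_force: [-0.6, -1.6, 0.1]
gripper_width: 0.0851
grasp_force: 0.0
t 2.93 ee [0.5544 0.0863 0.2309] [-179.9548   -0.0358   79.2044] delta tool [ 0.1564 -0.1004  0.1421] turn 0.2543733906469612 F [-0.6299 -1.5676  0.126 ] w 0.0851185487813496
```

In the tool's units: 0.04 m is 0.2, 0.036 m is 0.18.

```bash
python3 jog.py '[[[0.2,-0.125,0],0,0.085],[[0.2,-0.125,0],0,0.085],[[0.2,-0.125,0],0,0.085],[[0.18,-0.125,0],0,0.085],[[0,0,0.15],0,0.085],[[0,0,0.15],0,0.085],[[0,0,0.1],0,0.085],[[0,0,0],0,0.085],[[0,0,0],0,0.085]]'
python3 - <<'E'
from h import *
go([.485,.2588,.089],78.95)
a=get_image("top");cv2.imwrite("pics/t1.png",a)
cv2.imwrite("pics/t1c.png",cv2.resize(a[150:310,130:320],None,fx=4,fy=3.7,interpolation=cv2.INTER_CUBIC))
E
```

```text
time: 3.68
ee_pos: [0.4931, 0.2375, 0.1511]
orientation: [-179.9, 0.1, 78.9]
ft_force: [-0.7, 0.3, 0.6]
gripper_width: 0.0852
grasp_force: 0.0
t 3.68 ee [0.4931 0.2375 0.1511] [-179.9213    0.0748   78.9116] delta tool [ 0.0194 -0.0119  0.062 ] turn -0.03836026673360493 F [-0.7305  0.2583  0.6087] w 0.0852477280105699
```

View pics/t1c.png

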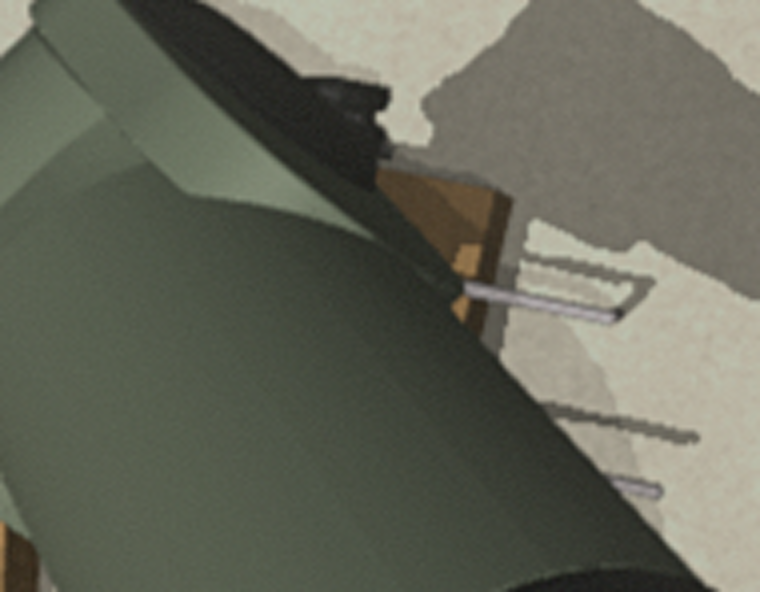

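The arm hides the handle from above, but the toe is undisturbed. I'll finish the correction and descend to TCP z = 0.089.

In the tool's units: 0.03 m is 0.15, 0.02 m is 0.1.

```bash
python3 jog.py '[[[0.095,-0.06,0],0,0.085],[[0,0,0.15],0,0.085],[[0,0,0.1],0,0.085],[[0,0,0.03],0,0.085],[[0,0,0],0,0.085],[[0,0,0],0,0.085]]'
python3 - <<'E'
from h import *
go([.485,.2588,.089],78.95)
a=get_image("side");cv2.imwrite("pics/s1.png",a)
x=cv2.resize(a[170:350,280:450],None,fx=4,fy=3.3,interpolation=cv2.INTER_CUBIC);cv2.imwrite("pics/s1c.png",x)
print(proj("side",[[.485,.2588,.109],[.4943,.307,.109],[.4756,.2107,.109]]))
E
```

```text
time: 4.23
ee_pos: [0.4858, 0.2595, 0.0967]
orientation: [179.9, -0.0, 78.9]
ft_force: [-0.1, -0.3, 0.1]
gripper_width: 0.0851
grasp_force: 0.0
t 4.23 ee [0.4858 0.2595 0.0967] [179.9385  -0.0451  78.9316] delta tool [-0.0009 -0.0006  0.0077] turn -0.018379940998727307 F [-0.0704 -0.2598  0.1311] w 0.08512455733531461
[[343.5538 247.482 ]
 [335.5715 266.6065]
 [350.6835 230.5615]]
```

View pics/s1c.png

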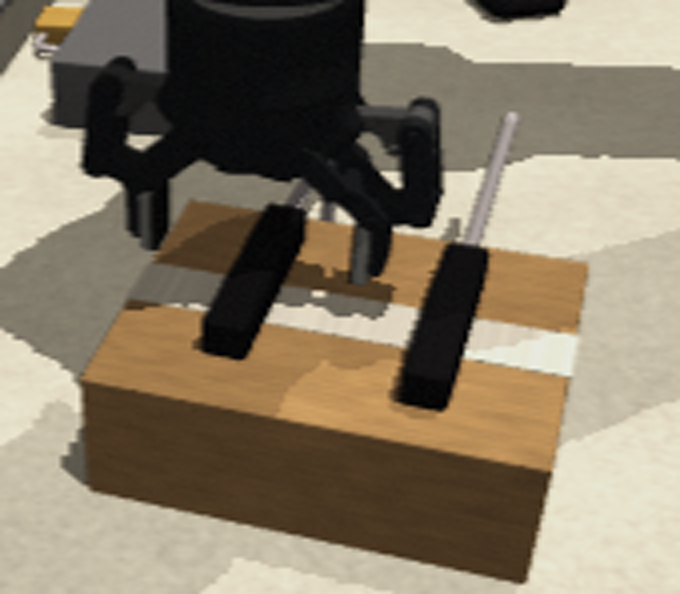

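The fingers straddle the bent rod's handle (crop ~(255,280)) and clear the other rod. I'll descend the rest and close.

```bash
python3 jog.py '[[[0,0,0.035],0,0.085],[[0,0,0],0,0.085],[[0,0,0],0,0.01],[[0,0,0],0,0.01],[[0,0,0],0,0.01],[[0,0,0],0,0.01],[[0,0,0],0,0.01],[[0,0,0],0,0.01],[[0,0,0],0,0.01],[[0,0,0],0,0.01]]' 80
python3 jog.py '[[[0,0,0],0,0.01],[[0,0,0],0,0.01],[[0,0,0],0,0.01],[[0,0,0],0,0.01]]' 80
```

```text
time: 5.12
ee_pos: [0.4852, 0.2596, 0.0887]
orientation: [180.0, -0.0, 79.0]
ft_force: [-1.4, -1.3, 6.4]
gripper_width: 0.0181
grasp_force: 78.8
time: 5.45
ee_pos: [0.4852, 0.2596, 0.0887]
orientation: [180.0, -0.0, 79.0]
ft_force: [-0.9, -1.2, 5.9]
gripper_width: 0.0186
grasp_force: 78.8
```

In the tool's units: -0.03 m is -0.15, -0.02 m is -0.1, -3 degrees is -0.0667.

```bash
python3 jog.py '[[[0,0,-0.1],0,0.01],[[0,0,-0.15],0,0.01],[[0,0,-0.15],0,0.01],[[0,0,-0.1],0,0.01],[[0,0,-0.05],0,0.01],[[0,0,0],0,0.01],[[0,0,0],0,0.01],[[0,0,0],-0.0667,0.01],[[0,0,0],-0.0622,0.01],[[0,0,0],0,0.01]]'
python3 - <<'E'
from h import *
go([*gap(0,-.032),.19],84.77)
E
```

```text
time: 6.28
ee_pos: [0.4844, 0.2591, 0.1966]
orientation: [-179.9, 0.1, 84.9]
ft_force: [0.1, -0.4, -0.9]
gripper_width: 0.0184
grasp_force: 78.3
t 6.28 ee [0.4844 0.2591 0.1966] [-179.876     0.0699   84.9189] delta tool [-0.2819  0.1932  0.0065] turn 0.14892426163665107 F [ 0.0658 -0.432  -0.8605] w 0.0183816913400357
```

In the tool's units: -0.03 m is -0.15, 0.02 m is 0.1.

```bash
python3 jog.py '[[[-0.15,0.1,0],0,0.01],[[-0.15,0.1,0],0,0.01],[[-0.15,0.1,0],0,0.01],[[-0.15,0.1,0],0,0.01],[[-0.15,0.1,0],0,0.01],[[-0.15,0.1,0],0,0.01],[[-0.15,0.1,0],0,0.01],[[-0.15,0.1,0],0,0.01],[[-0.15,0.1,0],0,0.01],[[-0.06,0.065,0],0,0.01]]'
python3 jog.py '[[[0,0,0.1],0,0.01],[[0,0,0],0,0.01],[[0,0,0],0,0.01]]'
python3 - <<'E'
from h import *
go([*gap(0,-.032),.082],84.77)
a=get_image("top");cv2.imwrite("pics/t2.png",a)
cv2.imwrite("pics/t2c.png",cv2.resize(a[80:225,300:470],None,fx=4,fy=4,interpolation=cv2.INTER_CUBIC))
z=bot.get_obs()["ee_pos"][2]
print("pred elbow px crop",(proj("top",[*gap(0,-.172),z+.012])-[299.6,79.6])*4)
E
```

```text
time: 7.12
ee_pos: [0.652, -0.0446, 0.1964]
orientation: [-179.9, 0.1, 84.4]
ft_force: [0.2, -0.6, -0.5]
gripper_width: 0.0182
grasp_force: 78.2
time: 7.37
ee_pos: [0.6503, -0.0385, 0.1765]
orientation: [-179.8, -0.0, 84.7]
ft_force: [-0.9, 0.6, 0.1]
gripper_width: 0.018
grasp_force: 78.3
t 7.37 ee [ 0.6503 -0.0385  0.1765] [-179.7924   -0.0081   84.737 ] delta tool [-0.0003  0.0019  0.0945] turn -0.0329672610538978 F [-0.9101  0.6308  0.1246] w 0.018048432070135723
pred elbow px crop [[605.9123 222.4597]]
```

View pics/t2c.png

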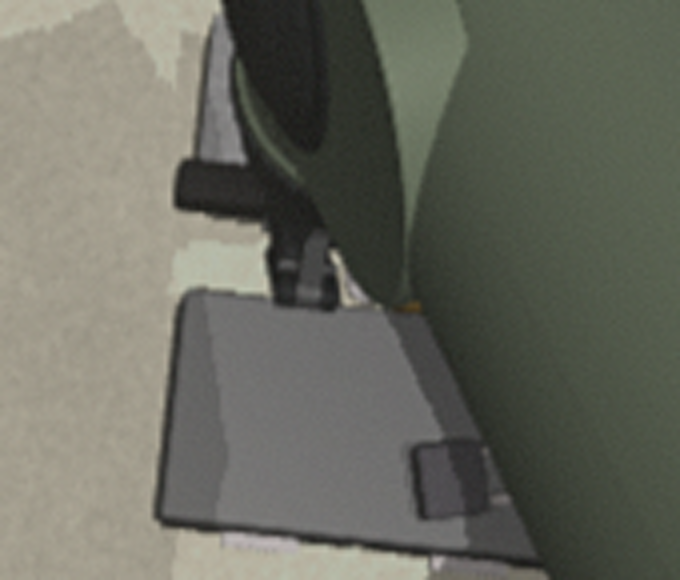

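The arm hides the toe, but the handle end is visible at about (178,183) in the crop. I'll check it against the prediction, then go down in stages while watching force.

In the tool's units: 0.02 m is 0.1, 0.002 m is 0.01.

```bash
python3 - <<'E'
from h import *
o=bot.get_obs()["ee_pos"];u=np.array([np.cos(np.radians(84.75)),np.sin(np.radians(84.75))])
print((proj("top",[*(o[:2]+.05*u),o[2]+.0203])-[299.6,79.6])*4)
E
python3 jog.py '[[[0,0.01,0.1],0,0.01],[[0,0,0.1],0,0.01],[[0,0,0.05],0,0.01],[[0,0,0.05],0,0.01],[[0,0,0],0,0.01]]'
python3 jog.py '[[[0,0,0.05],0,0.01],[[0,0,0.05],0,0.01],[[0,0,0],0,0.01],[[0,0,0],0,0.01]]'
```

```text
[[180.0508 174.2749]]
time: 7.83
ee_pos: [0.6527, -0.0387, 0.117]
orientation: [-179.9, 0.0, 84.8]
ft_force: [-0.0, 0.7, -0.4]
gripper_width: 0.0182
grasp_force: 78.3
time: 8.17
ee_pos: [0.6533, -0.0391, 0.098]
orientation: [-180.0, 0.0, 84.8]
ft_force: [0.2, -0.3, 0.3]
gripper_width: 0.0182
grasp_force: 78.3
```

In the tool's units: 0.006 m is 0.03, 0.004 m is 0.02.

```bash
python3 jog.py '[[[0,0,0.03],0,0.01],[[0,0,0.03],0,0.01],[[0,0,0.02],0,0.01],[[0,0,0],0,0.01],[[0,0,0],0,0.01]]'
python3 jog.py '[[[0.05,0,0],0,0.01],[[0.05,0,0],0,0.01],[[0.05,0,0],0,0.01],[[0.05,0,0],0,0.01],[[0.05,0,0],0,0.01],[[0.05,0,0],0,0.01],[[0,0,0],0,0.01],[[0,0,0],0,0.01]]'
python3 - <<'E'
from h import *
go([*gap(0,.18),.082],84.77)
a=get_image("side");cv2.imwrite("pics/s2.png",a)
cv2.imwrite("pics/s2c.png",cv2.resize(a[110:270,220:400],None,fx=4,fy=3.7,interpolation=cv2.INTER_CUBIC))
E
```

```text
time: 8.58
ee_pos: [0.6533, -0.0391, 0.082]
orientation: [-180.0, -0.0, 84.8]
ft_force: [0.6, -0.5, -1.0]
gripper_width: 0.0189
grasp_force: 78.3
time: 9.25
ee_pos: [0.659, 0.0216, 0.0823]
orientation: [180.0, -0.0, 84.8]
ft_force: [-0.5, -0.3, -1.6]
gripper_width: 0.0183
grasp_force: 78.5
t 9.25 ee [0.659  0.0216 0.0823] [179.9934  -0.0154  84.8448] delta tool [ 0.1511 -0.0014  0.0004] turn 0.07477683069035379 F [-0.4788 -0.3322 -1.6396] w 0.018327132663640056
```

View pics/s2c.png

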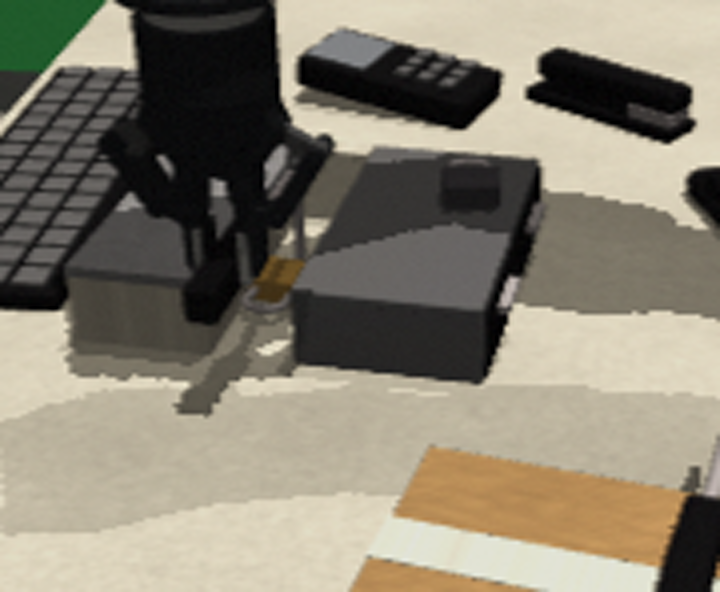

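The padlock has come forward (body at crop ~(278,278)), with the rod behind it at ~(300,230). I'll check numerically.

```bash
python3 - <<'E'
from h import *
Rg=np.array([[np.cos(gy),np.sin(gy)],[-np.sin(gy),np.cos(gy)]])
f=lambda p:np.array(p)/[4,3.7]+[219.6,109.6]
G=lambda p,z:(ray("side",f(p),z)[:,:2]-GO)@Rg.T
print("shackle",G([(266,312)],.006),"body top",G([(262,258),(302,262),(292,300),(256,295)],.02))
for z in(.03,.06,.09):print("rod pred",((proj("side",[*gap(0.001,-.112),z])-[219.6,109.6])*[4,3.7]))
E
```

```text
shackle [[ 0.006  -0.0485]] body top [[ 0.0226 -0.0973]
 [-0.0054 -0.097 ]
 [-0.0131 -0.0458]
 [ 0.0116 -0.0476]]
rod pred [[298.089 239.071]]
rod pred [[295.7347 202.7348]]
rod pred [[293.301  165.1719]]
```

The shackle tip is at -0.048, as expected for a padlock being pushed. I'll keep drawing.

In the tool's units: 0.01 m is 0.05.

```bash
python3 jog.py '[[[0.05,0,0],0,0.01],[[0.05,0,0],0,0.01],[[0.05,0,0],0,0.01],[[0.05,0,0],0,0.01],[[0.05,0,0],0,0.01],[[0.05,0,0],0,0.01],[[0.05,0,0],0,0.01],[[0.05,0,0],0,0.01],[[0,0,0],0,0.01]]'
python3 jog.py '[[[0.05,-0.0025,0],0,0.01],[[0.05,0,0],0,0.01],[[0.05,0,0],0,0.01],[[0.05,0,0],0,0.01],[[0.05,0,0],0,0.01],[[0.05,0,0],0,0.01],[[0.05,0,0],0,0.01],[[0.025,0,0],0,0.01],[[0,0,0],0,0.01],[[0,0,0],0,0.01]]'
python3 - <<'E'
from h import *
go([*gap(0,.18),.082],84.77)
a=get_image("top");cv2.imwrite("pics/t3.png",a)
cv2.imwrite("pics/t3c.png",cv2.resize(a[80:230,270:470],None,fx=4,fy=4,interpolation=cv2.INTER_CUBIC))
E
```

```text
time: 10.05
ee_pos: [0.6662, 0.1036, 0.0824]
orientation: [180.0, -0.1, 84.9]
ft_force: [0.6, 0.2, -1.6]
gripper_width: 0.0182
grasp_force: 78.6
time: 10.88
ee_pos: [0.6726, 0.1752, 0.0823]
orientation: [180.0, -0.0, 84.8]
ft_force: [-0.2, -0.9, -1.0]
gripper_width: 0.0184
grasp_force: 78.6
t 10.88 ee [0.6726 0.1752 0.0823] [179.9931  -0.0007  84.7921] delta tool [-0.0031 -0.0011  0.0003] turn 0.02206206168096969 F [-0.1521 -0.9399 -0.9878] w 0.01840480075182084
```

View pics/t3c.png

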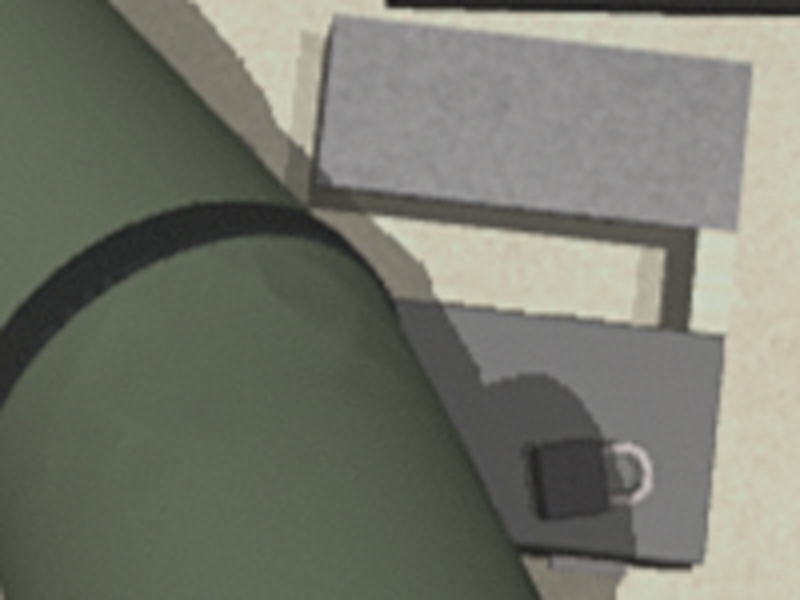

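The visible gap is now empty, so the padlock is out under the arm. I'll back the toe off 5 mm, lift, and locate the brass body by colour.

In the tool's units: -0.03 m is -0.15, -0.02 m is -0.1.

```bash
python3 jog.py '[[[-0.025,0,0],0,0.01],[[0,0,-0.1],0,0.01],[[0,0,-0.15],0,0.01],[[0,0,-0.15],0,0.01],[[0,0,-0.15],0,0.01],[[0,0,-0.05],0,0.01],[[0,0,0],0,0.01],[[0,0,0],0,0.01]]'
cat >> h.py <<'E'
Rg=np.array([[np.cos(gy),np.sin(gy)],[-np.sin(gy),np.cos(gy)]])
def brass(n,m):
    a=get_image(n);h=cv2.cvtColor(a,cv2.COLOR_BGR2HSV);b=cv2.inRange(h,(15,120,60),(30,255,255))
    k,l,s,c=cv2.connectedComponentsWithStats(b)
    for i in range(1,k):
        if s[i,4]>m:print(n,c[i],s[i],(ray(n,c[i],.015)[:,:2]-GO)@Rg.T)
E
python3 - <<'E'
from h import *
brass("top",40);brass("side",25)
# planned handle pose = same as before
go([.4852,.2596,.192],79)
E
```

```text
time: 11.6
ee_pos: [0.6722, 0.1692, 0.2022]
orientation: [180.0, 0.0, 84.7]
ft_force: [-0.3, 0.6, -1.4]
gripper_width: 0.0185
grasp_force: 78.7
top [172.1944 123.2143] [162 114  21  20 252] [[0.0022 0.3768]]
top [198.3671 225.3734] [190 192  18  61 158] [[-0.2098  0.2948]]
top [230.3985 229.7025] [ 212  196   39   71 1099] [[-0.2119  0.2263]]
top [ 63.2837 308.3204] [    0   247   133   122 15156] [[-0.4109  0.5535]]
top [165.9138 275.2759] [160 264  15  18  58] [[-0.3212  0.35  ]]
top [208.0698 278.4419] [205 271  10  18  43] [[-0.3187  0.2612]]
top [228.7338 279.446 ] [217 271  21  24 139] [[-0.3164  0.2177]]
side [503.775   8.075] [500   0   9  17  40] [[-1.1817 -3.9113]]
side [316.0524  58.8262] [ 264   11   95   96 7519] [[ 0.2478 -1.4438]]
side [516.1053  24.2368] [509  14  17  22  76] [[-1.1001 -2.8722]]
side [495.9231  27.6308] [491  18  11  20  65] [[-0.9145 -2.6792]]
side [444.8772  41.0175] [438  34  13  17  57] [[-0.4968 -2.0817]]
side [509.4286  38.5714] [505  34   8  10  28] [[-0.9348 -2.2414]]
side [497.2614  50.125 ] [488  36  16  27  88] [[-0.7949 -1.854 ]]
side [463.9773  80.    ] [459  73  10  17  44] [[-0.5372 -1.1626]]
side [269.0909 212.7172] [262 206  16  15 198] [[0.0172 0.0524]]
side [181.543  250.3602] [ 159  230   45   42 1466] [[0.1524 0.2172]]
side [356.0267 246.3828] [ 319  231   74   32 1348] [[-0.2023  0.1327]]
side [412.6541 257.7694] [399 245  28  26 529] [[-0.3194  0.1449]]
side [359.7569 302.533 ] [ 301  261  121   86 6779] [[-0.2298  0.2817]]
side [215.0802 325.0223] [201 313  29  23 449] [[0.0004 0.3778]]
side [457.8053 385.0494] [ 376  363  187   37 5125] [[-0.387   0.4042]]
t 11.7 ee [0.6716 0.1693 0.2008] [-179.9035    0.0546   84.7464] delta tool [ 0.0729 -0.1939  0.0091] turn 5.746408364929309 F [-0.4111  0.7198 -1.0483] w 0.01817949349910751
```

Side view puts the brass body at gap (0.017, 0.052), so it is out. I'll carry the rod back over the carton and verify from above with the arm away.

In the tool's units: -0.03 m is -0.15, -0.02 m is -0.1, 3 degrees is 0.0667.

```bash
python3 jog.py '[[[0,0,0],0.0667,0.01],[[0,0,0],0.0611,0.01],[[0.04,-0.15,0],0,0.01],[[0.04,-0.15,0],0,0.01],[[0.04,-0.15,0],0,0.01],[[0.04,-0.15,0],0,0.01],[[0.04,-0.15,0],0,0.01],[[0.04,-0.15,0],0,0.01],[[0.025,-0.1,0],0,0.01],[[0,0,0],0,0.01]]'
python3 jog.py '[[[0,0,0],0,0.01],[[0,0,0],0,0.01]]'
python3 - <<'E'
from h import *
brass("top",100);brass("side",150)
go([.4852,.2596,.0895],79)
E
```

```text
time: 12.53
ee_pos: [0.4819, 0.2622, 0.2015]
orientation: [-179.9, 0.0, 79.3]
ft_force: [0.6, 1.4, -0.7]
gripper_width: 0.0185
grasp_force: 78.6
time: 12.7
ee_pos: [0.4862, 0.2596, 0.2016]
orientation: [-180.0, 0.0, 79.0]
ft_force: [0.7, -0.9, -0.6]
gripper_width: 0.0181
grasp_force: 78.6
top [172.0968 123.2177] [162 114  21  20 248] [[0.0022 0.377 ]]
top [326.4606 131.917 ] [318 124  17  16 241] [[0.0194 0.0447]]
top [229.6995 246.0795] [213 229  35  38 742] [[-0.2465  0.2238]]
top [ 40.755  320.0537] [   0  247  111  122 8723] [[-0.4395  0.5964]]
side [294.1661  61.0366] [ 264   11   59   95 3384] [[ 0.3573 -1.3721]]
side [269.2525 212.7376] [262 206  16  15 202] [[0.0168 0.0524]]
side [181.6004 250.3404] [ 159  230   46   42 1469] [[0.1524 0.2172]]
side [355.942  246.3438] [ 319  231   74   32 1344] [[-0.2021  0.1326]]
side [412.5981 257.7638] [399 246  28  25 525] [[-0.3193  0.1449]]
side [359.736 302.494] [ 301  261  121   86 6792] [[-0.2297  0.2816]]
side [215.0713 325.069 ] [201 313  29  23 449] [[0.0003 0.3779]]
side [457.7542 385.0734] [ 376  363  187   37 5123] [[-0.3869  0.4043]]
t 12.8 ee [0.4865 0.2595 0.2017] [-179.9697    0.031    78.9495] delta tool [-0.     -0.0012  0.1122] turn -0.05046016682557308 F [ 1.2868 -0.3347 -1.598 ] w 0.0182353246348052
```

```bash
python3 - <<'E'
from h import *
a=get_image("top");cv2.imwrite("pics/t4.png",a)
cv2.imwrite("pics/t4c.png",cv2.resize(a[80:230,270:470],None,fx=4,fy=4,interpolation=cv2.INTER_CUBIC))
E
```

```text
(no output)
```

View pics/t4c.png

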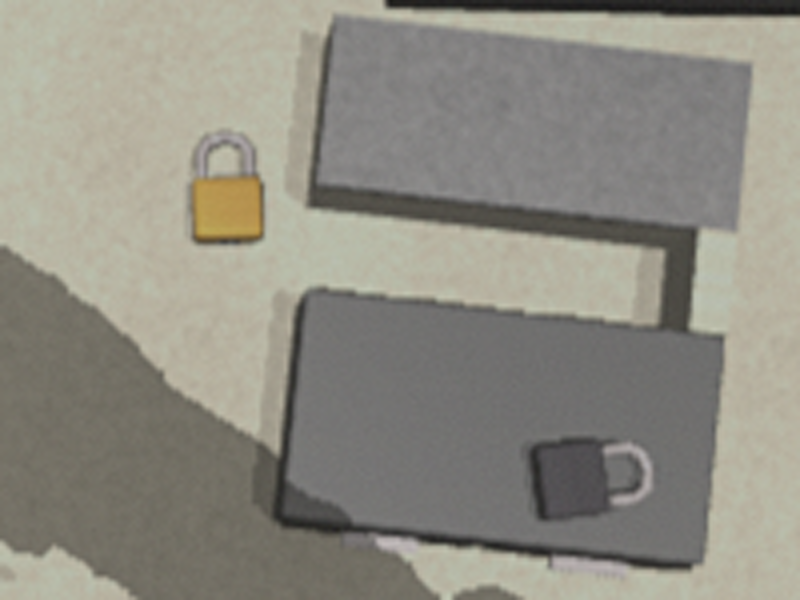

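The padlock is out, lying flat, and has turned about 90° (body centre at crop (228,209)). I'll check the mouth position against the known 200 mm gap length before relying on the 45 mm figure.

```bash
python3 - <<'E'
from h import *
c2=lambda p:np.array(p)/4.+[329.6,79.6]
G=lambda p,z:(ray("top",p,z)[:,:2]-GO)@Rg.T
print("end wall top",G(c2([(457,228),(447,331)]),.06),"bottom",G(c2([(426,248),(419,328)]),0))
c4=lambda p:np.array(p)/4.+[269.6,79.6]
print("mouth bottom at ledge",G(c4([(310,207)]),0),"top corner ledge/drawer",G(c4([(318,187),(304,292)]),.06))
print("lock body",G(c4([(193,177),(263,177),(263,241),(193,241)]),.02).mean(0),"shackle tip",G(c4([(225,131)]),.006))
E
```

```text
end wall top [[ 0.0264 -0.1972]
 [-0.0276 -0.1968]] bottom [[ 0.0275 -0.1986]
 [-0.0172 -0.1987]]
mouth bottom at ledge [[ 0.0289 -0.0007]] top corner ledge/drawer [[ 0.0264  0.0004]
 [-0.0287  0.0021]]
lock body [0.0186 0.0445] shackle tip [[0.0643 0.0503]]
```

Mouth and end wall agree to within about 2.5 mm, so the padlock is at 42–45 mm, past the 35 mm limit. Now I'll lay the rod down.

In the tool's units: 0.03 m is 0.15, 0.025 m is 0.125.

```bash
python3 jog.py '[[[0,-0.005,0.15],0,0.01],[[0,0,0.15],0,0.01],[[0,0,0.125],0,0.01],[[0,0,0.075],0,0.01],[[0,0,0.03],0,0.01],[[0,0,0.015],0,0.01],[[0,0,0],0,0.01],[[0,0,0],0,0.01]]'
python3 -c "
from h import *
go([.4852,.2596,.089],79)"
```

```text
time: 13.52
ee_pos: [0.4855, 0.2606, 0.0941]
orientation: [180.0, -0.0, 79.0]
ft_force: [0.7, -1.5, -1.2]
gripper_width: 0.0186
grasp_force: 78.7
t 13.52 ee [0.4855 0.2606 0.0941] [179.9518  -0.0449  79.0014] delta tool [-0.001  -0.0001  0.0051] turn 0.0013584139615687718 F [ 0.7143 -1.4826 -1.1868] w 0.01860598117311765
```

In the tool's units: 0.003 m is 0.015, 0.002 m is 0.01.

```bash
python3 jog.py '[[[0,0,0.015],0,0.01],[[0,0,0.01],0,0.01],[[0,0,0],0,0.01],[[0,0,0],0,0.01]]'
python3 jog.py '[[[0,0,0],0,0.025],[[0,0,0],0,0.035],[[0,0,0],0,0.06],[[0,0,0],0,0.06],[[0,0,0],0,0.06],[[0,0,0],0,0.06]]' 
python3 jog.py '[[[0,0,-0.05],0,0.06],[[0,0,-0.1],0,0.06],[[0,0,-0.15],0,0.06],[[0,0,-0.15],0,0.06],[[0,0,-0.15],0,0.06],[[0,0,0],0,0.06],[[0,0,0],0,0.06]]'
```

```text
time: 13.85
ee_pos: [0.4852, 0.2605, 0.0887]
orientation: [180.0, -0.0, 79.0]
ft_force: [0.8, -0.2, 2.6]
gripper_width: 0.0181
grasp_force: 79.0
time: 14.35
ee_pos: [0.4849, 0.2604, 0.0883]
orientation: [-180.0, -0.0, 79.0]
ft_force: [0.7, -0.1, 0.3]
gripper_width: 0.06
grasp_force: 0.0
time: 14.93
ee_pos: [0.4855, 0.2607, 0.2105]
orientation: [179.8, -0.1, 79.0]
ft_force: [0.2, -0.4, -0.5]
gripper_width: 0.0599
grasp_force: 0.0
```

The rod is released. I'll move the arm aside and compare the carton area with the first image numerically.

In the tool's units: -0.04 m is -0.2, 0.01 m is 0.05.

```bash
python3 jog.py '[[[-0.2,0.05,0],0,0.06],[[-0.2,0.05,0],0,0.06],[[-0.2,0.05,0],0,0.06],[[-0.2,0.05,0],0,0.06],[[-0.2,0.05,0],0,0.06],[[-0.2,0.05,0],0,0.06],[[-0.2,0.05,0],0,0.06],[[-0.2,0.05,0],0,0.06],[[-0.2,0.05,0],0,0.06],[[-0.2,0.05,0],0,0.06]]'
python3 jog.py '[[[-0.2,0,0],0,0.06],[[-0.2,0,0],0,0.06],[[-0.2,0,0],0,0.06],[[0,0,0],0,0.06],[[0,0,0],0,0.06],[[0,0,0],0,0.06]]'
python3 - <<'E'
from h import *
a=get_image("top");b=cv2.imread("pics/top0.png")
g=lambda i:i[195:245,180:292].astype(np.float32).mean(2)
d=np.abs(g(a)-g(b));print("diff mean",d.mean(),"n>30",(d>30).sum())
def handle(i):
    m=(i[200:245,180:240].max(2)<55).astype(np.uint8);k,l,s,c=cv2.connectedComponentsWithStats(m);j=1+s[1:,4].argmax();return s[j],c[j],cv2.minAreaRect(np.argwhere(l==j)[:,::-1].astype(np.float32))
print(handle(b));print(handle(a))
s=get_image("side");t=cv2.imread("pics/side0.png");e=cv2.absdiff(s,t)[205:280,325:370].max(2);print("side",e.mean(),(e>40).sum())
brass("top",150)
E
```

```text
time: 15.77
ee_pos: [0.5061, -0.1533, 0.2079]
orientation: [-179.9, -0.0, 79.0]
ft_force: [1.8, -0.1, 0.3]
gripper_width: 0.06
grasp_force: 0.0
time: 16.27
ee_pos: [0.4837, -0.2687, 0.2077]
orientation: [-179.9, -0.0, 79.0]
ft_force: [-0.1, 0.0, -0.4]
gripper_width: 0.0598
grasp_force: 0.0
diff mean 7.111964 n>30 20
(array([  6,  10,  53,  20, 516], dtype=int32), array([31.3895, 19.2093]), ((31.83529281616211, 19.24117660522461), (52.28023910522461, 10.304195404052734), 12.528807640075684))
(array([  5,  10,  53,  20, 488], dtype=int32), array([30.9406, 19.1742]), ((31.073169708251953, 19.15853500366211), (51.89337158203125, 9.917710304260254), 12.094757080078125))
side 3.24 43
top [172.    123.187] [162 114  21  20 246] [[0.0022 0.3772]]
top [326.4958 131.9375] [319 124  16  16 240] [[0.0194 0.0446]]
top [179.8153 249.2095] [ 160  206   41   79 1007] [[-0.2639  0.3277]]
top [228.2427 245.2427] [212 227  35  40 684] [[-0.245  0.227]]
top [ 64.3745 307.6911] [    0   247   133   122 15527] [[-0.4094  0.5514]]
top [220.9167 280.888 ] [205 270  33  25 384] [[-0.3211  0.2337]]
```

The rod is back within about 1 mm of where it started, and the padlock is lying still outside the gap. Handing in.

```bash
python3 -c "
from bench import bot, get_image, camera_info
print(bot.hand_in())"
```

```text
the job is handed in; nothing more can be done
None
```

The job is handed in at about 16 s of the 53 s allowed: by camera, the padlock lies on the desk with its body's centre about 42–45 mm outside the gap (turned about 90°), and the bent rod is back on the carton within about 1 mm of its start and released; the hand-in returned no verdict.

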